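# Set a slate panel under the measuring pen

## Task

Get the slate slab ready for a colour reading: slide it on the measuring stand away from the robot until its far edge sits square against both rear stop pins, and to the robot's left along them until its left edge is against the side pin. Then take the measuring pen from its holder, pass it nose down through the upper guide bush and on through the lower one, and finish while still holding it, upright and still in both bushes, with its nose about 8 mm above the slab; the pen must never touch the slab. Leave the jar, the tray and the brush where they are.

Things in the scene. Friction and masses are not known exactly. Their poses are not given: they have to be found in the camera images.
- stand: Measuring stand, fixed; place and yaw (within 0.25 rad) vary. Origin: centre of the underside of its aluminium base plate, 240 (x) x 300 (y) x 12 thick; x points away from the robot, y left, z up. Three steel pins 10 in diameter stand 14 high on the plate. With the slab against all three, the slab's centre is at x 30, y -20 mm in this frame, square to it.
- rear_pin_a (a point): Top of the right rear stop pin, at (75, -88) mm in the stand's frame, 26 above the bench; the slab's far edge goes against it.
- rear_pin_b (a point): Top of the left rear stop pin, at (75, 20) mm in the stand's frame; the slab's far edge goes against it too. The slab squares up best when it is pushed mid-way between the two rear pins (at y -34), firmly (15 to 20 N), before it touches the side pin, and then slid along to that; pressed on the side pin first it jams askew.
- side_pin (a point): Top of the side stop pin, at (20, 60) mm in the stand's frame; the slab's left (+y) edge goes against it.
- column_top (a point): Top of the stand's round column (28 in diameter), at (55, 115) mm in the stand's frame, 118 above the bench. Two grey guide arms, 36 wide (x), 12 thick, reach from it over the slab in -y and end at y -10, at heights 50 to 62 and 90 to 102. Clamp collars 48 in diameter; clamp knobs out to y 164.
- upper_bush (a point): Centre of the top mouth of the upper brass guide bush, upright in the end of the upper arm at (55, 10) mm in the stand's frame. Bore 17 in diameter, flaring to 23 in its top 6 mm; outside 25 to 31. It spans 84 to 108 mm above the bench.
- lower_bush (a point): Centre of the top mouth of the lower guide bush, the same, straight below the upper one; it spans 44 to 68 mm above the bench.
- slab_center (a point): Centre (half-way up) of the slate slab, a loose dark carved panel 80 (x) x 150 (y) x 16 mm, 0.4 to 0.65 kg, flat on the base plate (friction 0.5 to 0.7), top 28 above the bench. A pale 20 mm square on it comes under the bushes once it is against the pins. It starts 15 to 35 mm short of the rear pins, 10 to 25 short of the side pin, up to 0.12 rad askew to the stand.
- pen_center (a point): Centre (half-way up) of the measuring pen, a loose straight cordless probe 170 mm long, 14 in diameter, about 60 g, z along it from nose to top. It stands nose down in its holder, nose 20 above the bench. Its lowest 16 mm taper to a flat nose 7 across.
- pen_tip (a point): The end of the pen's nose, on its axis; 85 mm below the centre.
- pen_grip (a point): Middle of the pen's black rubber grip, 144 mm from the nose, 26 below its top. With the nose 8 mm above the slab, the upper bush hides the pen up to 72 mm from the nose, so it is to be held here.
- holder_mouth (a point): Centre of the mouth of the pen holder, a wooden block 66 x 66 x 80 mm high fixed to the bench, with a round hole 16.5 in diameter and 60 deep in its top; on the left or on the right of the stand.
- jar: Bystander: amber glass jar, 66 in diameter, 85 high, origin at the centre of its underside; on the opposite side of the stand from the pen holder.
- tray: Bystander: shallow steel tray, 130 x 190 x 22, origin at the centre of its underside.
- brush: Bystander: flat brush 190 long lying on the bench.
Things that resemble listed ones, but are neither listed nor needed, are in the scene too. What is shaped like the part that bears slab_center but pink or yellow is not meant.

How it is judged:
On the way, in this order (a step that is already met when the one before it is completed fails the run):
1. the slab lies against both rear pins and the side pin (x of slab_center in the frame of stand between 0.027 and 0.033 m and y of slab_center in the frame of stand between -0.023 and -0.017 m and angle between the x axis of slab_center and the x axis of stand, either way round below 0.03 rad and angle between slab_center's own z axis and vertical below 0.03 rad), for 0.2 s.
2. the pen's nose has passed down through the upper bush, the slab still in place (all of step 1 and horizontal distance between pen_tip and upper_bush below 0.004 m and angle between pen_center's own z axis and vertical below 0.08 rad and height (world z) of pen_tip between 0.046 and 0.082 m), for 0.1 s.
3. the pen's nose has passed through the lower bush and is just above the slab (all of step 1 and horizontal distance between pen_tip and upper_bush below 0.004 m and angle between pen_center's own z axis and vertical below 0.08 rad and contact force between the fingers and pen above 2 N and height (world z) of pen_tip between 0.031 and 0.041 m), for 0.2 s.
At the end, for the whole second after the job is handed in: Slab within 3 mm of its place against the three pins, square within 0.03 rad; pen held by the fingers (over 2 N), at rest, upright within 0.08 rad, within 4 mm of the bushes' axis, through both bushes, its nose 3 to 13 mm above the slab (31 to 41 mm above the bench), not touching it (all of step 3 and horizontal distance between pen_tip and lower_bush below 0.004 m and contact force between pen and slab below 0.2 N and linear speed of pen below 0.02 m/s); the arm keeps its last pose, push and grip.
It fails at once if the pen touches the slab (contact force between pen and slab above 1 N).
It fails at once if the jar is displaced by more than 30 mm (distance of jar from where it was at the start of the episode above 0.03 m).
It fails at once if the tray is displaced by more than 30 mm (distance of tray from where it was at the start of the episode above 0.03 m).
It fails at once if the brush is displaced by more than 30 mm (distance of brush from where it was at the start of the episode above 0.03 m).
It also fails if it takes over 72 s, if anything falls off the work surface, if the arm or the gripper's body presses on something with over 40 N, if the wrist force passes 120 N, or if a joint passes its speed limit or range.

## Robot

A 6-joint arm with a two-finger parallel gripper is mounted at the origin on the work surface. World frame = base frame: x ahead of the robot, y to its left, z up, the work surface at z = 0. Lengths are in m, angles in rad, forces in N, time in s.
With the tool pointing down it reaches from about 0.275 to 1 m from the base axis. Payload 8.4 kg.
Tool frame: the origin (TCP) lies at the very end of the fingers, on their centre line; the grasp point (between the pads) lies 19 mm behind it (ctrl.pinch_z is the distance from the TCP to the grasp point, in m); z points along the fingers, y is the line along which they close (so a half turn about z gives the same grasp; the last joint's range is limited). The gripper opens to 85 mm and grips with 20 to 120 N. Pads are 22 mm wide; open, the fingers measure 114 mm over their backs; the gripper's body (76 mm by 85 mm) begins 54 mm behind the grasp point. The pads swing forward as they close: fully open they stand 13 mm farther back than shut.
Start: joints at [1.325, 0.353, 1.633, -0, 1.155, -0.002], TCP at [0.151, 0.607, 0.231] pointing down, gripper open.
Joint ranges: [-2.63, 2.63], [-0.92, 2.1], [0.06, 2.66], [-1.3, 4.44], [0, 2.69], [-3.02, 3.02]. Speed limits (rad/s): [2.22, 2.22, 2.79, 3.14, 3.14, 3.14].

## Interface

Orientations are given as a rotation vector (axis times angle).
In Python, from station import ctrl gives the robot as it stands. Calls block until the motion is done:
- ctrl.move_pose(position, orientation): joint-space move of the TCP to a pose.
- ctrl.movel(position, frame=None, velocity=0.15, until_force=None): straight line of the TCP; frame=None keeps the orientation; velocity is the mean speed in m/s. With until_force (N) it stops when the force on the tool has changed by that much, and returns True; else False.
- ctrl.goto_joints(angles): joint-space move.
- ctrl.set_gripper(opening): finger opening in m; the grip force is fixed at half the most; returns when the fingers have stopped.
- ctrl.wait(seconds).
- ctrl.solve_ik(position, orientation): joint angles nearest the present ones, or None.
- ctrl.grab_frame(name): name is "side" or "top"; returns the picture (420x560x3 uint8, red, green, blue); there is no depth.
- ctrl.camera_model(name): a dict with "K" (3x3 intrinsics, pixels), "cam_to_world" (4x4, takes a point from camera to world coordinates). Camera axes: x right, y up, looking along -z (the intrinsics and any distortion apply to the point x, -y, -z); pixel columns grow to the right and rows downward; lengths in m; the calibration is good to about 2 mm. A picture is of the moment at which its call begins. camera_model takes no time and is no camera call.
A pose or a line that the arm cannot do raises ctrl.IKError and nothing moves.
- ctrl.job_done(): hands the job in; it is judged then, once.
Readings, each from a call of its own:
- ctrl.read_t(): time.
- ctrl.read_joints(): joint angles.
- ctrl.read_joint_velocities(): joint speeds.
- ctrl.read_joint_efforts(): joint torques, N m.
- ctrl.read_tcp_pos(): TCP position.
- ctrl.read_orientation(): TCP orientation.
- ctrl.read_ft_force(): force on the tool from outside, world axes, zero at the start.
- ctrl.read_wrist_torque(): the same for the moment, N m.
- ctrl.read_opening(): finger opening in m.
- ctrl.read_grasp_force(): force on a finger pad.
Only numpy, scipy, OpenCV 4.12 (cv2) and the standard library are available. Lean on these libraries where they do the work, as an engineer would, in place of code of your own. Each camera call takes 0.05 s, during which the arm holds its last target. There are 200 camera calls.

## Working session

There is one attempt and no reset: what is moved stays moved. The work goes in short steps, each a Python script; the robot and the scene stay as the last script left them, time stands still between calls to the robot, and variables do not carry over. Pictures are saved under pics/ and viewed, at most 10 in all, crops included, and the job is handed in when it is done.

```bash
ls; mkdir -p pics; python3 - <<'E'
from station import ctrl
import cv2,numpy as np
for n in("side","top"):
    im=ctrl.grab_frame(n); np.save(f"pics/{n}0.npy",im); cv2.imwrite(f"pics/{n}0.png",im[:,:,::-1])
    m=ctrl.camera_model(n); print(n,m)
print(ctrl.read_t(),ctrl.read_orientation(),ctrl.pinch_z)
E
```

```text
pics
side {'K': array([[383.7055947 ,   0.        , 278.86918398],
       [  0.        , 383.7055947 , 209.353684  ],
       [  0.        ,   0.        ,   1.        ]]), 'cam_to_world': array([[-0.94477418,  0.22956296, -0.23388586,  0.33518099],
       [-0.32764288, -0.67732328,  0.6586982 ,  0.66042251],
       [-0.00720363,  0.69895208,  0.71513222,  0.8547698 ],
       [ 0.        ,  0.        ,  0.        ,  1.        ]])}
top {'K': array([[411.94273197,   0.        , 276.66900151],
       [  0.        , 411.94273197, 210.22065939],
       [  0.        ,   0.        ,   1.        ]]), 'cam_to_world': array([[-0.00127375,  0.9958727 , -0.0907521 ,  0.45959499],
       [-0.999996  , -0.00149769, -0.00239952, -0.01772142],
       [-0.00252553,  0.09074868,  0.99587062,  1.23776489],
       [ 0.        ,  0.        ,  0.        ,  1.        ]])}
0.1 [-3.81999353e-01 -3.11812853e+00  1.99027228e-03] 0.0187
```

View pics/side0.png

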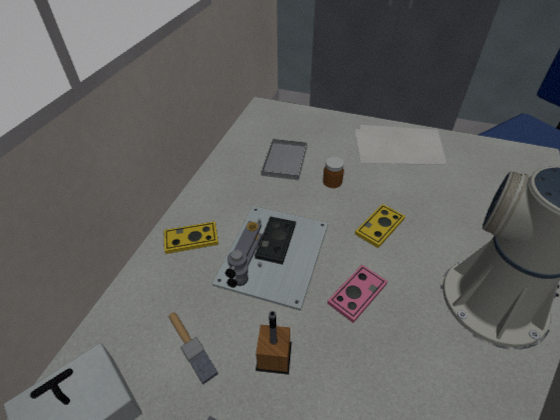

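View pics/top0.png

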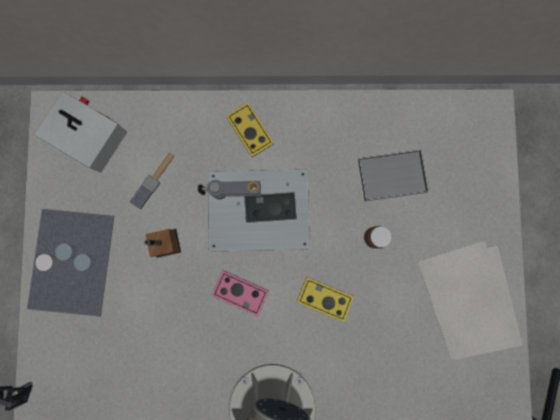

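Side view: stand about (272,255) with its column at left, pen holder at (274,348), jar at (334,172). Top view: stand about (260,210), slab at (270,207), holder (162,242), jar (378,237), arm out of the way at lower left. Next I'll look at enlarged crops.

```bash
cat > h.py <<'E'
import numpy as np,cv2
from station import ctrl
M={n:ctrl.camera_model(n) for n in("side","top")}
def proj(n,p):
    m=M[n]; T=m["cam_to_world"]; c=T[:3,:3].T@(np.asarray(p,float)-T[:3,3]); q=m["K"]@[c[0],-c[1],-c[2]]; return q[:2]/q[2]
def ray(n,uv,z):
    m=M[n]; T=m["cam_to_world"]; d=np.linalg.inv(m["K"])@[uv[0],uv[1],1.]; d=T[:3,:3]@[d[0],-d[1],-d[2]]
    o=T[:3,3]; return o+d*(z-o[2])/d[2]
E
python3 - <<'E'
import cv2,numpy as np
t=np.load("pics/top0.npy"); s=np.load("pics/side0.npy")
a=cv2.resize(t[160:260,135:325],None,fx=4,fy=4,interpolation=cv2.INTER_CUBIC)
cv2.imwrite("pics/topc.png",a[:,:,::-1])
b=cv2.resize(s[200:380,205:335],None,fx=3.3,fy=3.3,interpolation=cv2.INTER_CUBIC)
cv2.imwrite("pics/sidec.png",b[:,:,::-1])
hs=cv2.cvtColor(t,cv2.COLOR_RGB2HSV)
for p in [(215,215),(300,200),(330,200),(165,238),(285,200),(240,188),(290,240)]: print(p,t[p[1],p[0]],hs[p[1],p[0]])
E
```

```text
(215, 215) [130 135 138] [101  15 138]
(300, 200) [128 134 136] [ 98  15 136]
(330, 200) [133 133 131] [ 30   4 133]
(165, 238) [100  72  49] [ 14 130 100]
(285, 200) [55 59 56] [68 17 59]
(240, 188) [87 88 95] [116  21  95]
(290, 240) [133 138 141] [101  14 141]
```

View pics/topc.png

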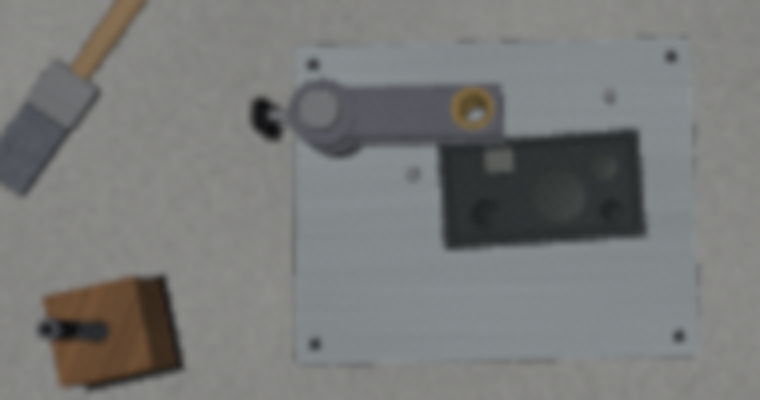

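View pics/sidec.png

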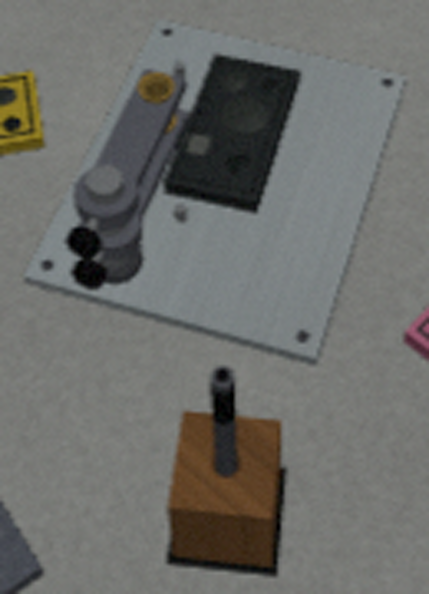

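Top crop: bush ring at (473,108), slab corners near (440,145), (637,131), (645,236), (447,248), holder top (95,330) and pen top (48,330). Side crop: bush (156,86), side pin (181,213), pen top (223,373), pen entering holder at (228,472). Next, masks and rays.

```bash
cat > meas.py <<'E'
from h import *
from scipy import ndimage
def quad(n,mask,z):
    c=max(cv2.findContours(mask.astype(np.uint8),cv2.RETR_EXTERNAL,cv2.CHAIN_APPROX_NONE)[0],key=cv2.contourArea)[:,0]
    w=np.array([ray(n,p,z)[:2] for p in c],np.float32)*1000
    (cx,cy),(a,b),th=cv2.minAreaRect(w)
    if a>b: a,b,th=b,a,th+90   # short side = x axis
    th=(th+90)%180-90
    return np.round([cx,cy,a,b,th],1)
def run(im,n,box_plate,box_hold):
    f=cv2.GaussianBlur(im,(0,0),1).astype(int); V=f.max(2); D=f[:,:,2]-f[:,:,0]
    def box(m,b): o=np.zeros_like(m);o[b[1]:b[3],b[0]:b[2]]=m[b[1]:b[3],b[0]:b[2]];return o
    pl=box((D>3)&(V>95),box_plate); pl=ndimage.binary_opening(pl,np.ones((3,3)))
    print(n,"plate",quad(n,pl,.012))
    sl=box((V<82)&(abs(D)<8),box_plate); sl=ndimage.binary_opening(sl,np.ones((3,3)))
    print(n,"slab",quad(n,sl,.028))
    br=box(D<-22,box_plate); l,k=ndimage.label(br)
    for i in range(1,k+1):
        ys,xs=np.where(l==i)
        if len(xs)>5: c=((xs.min()+xs.max())/2,(ys.min()+ys.max())/2); print(n,"brass",len(xs),c,(ray(n,c,.108)*1000).round(1))
    ho=box((D<-15),box_hold); print(n,"holder",quad(n,ndimage.binary_opening(ho&(V>(80 if n=="top" else 0)),np.ones((2,2))),.08))
    bk=box((V<60)&(abs(D)<12),box_hold); l,k=ndimage.label(bk)
    for i in range(1,k+1):
        ys,xs=np.where(l==i)
        if len(xs)>3: print(n,"dark",len(xs),xs.min(),xs.max(),ys.min(),ys.max())
if __name__=="__main__":
    run(np.load("pics/top0.npy"),"top",(195,160,325,260),(140,225,190,262))
    run(np.load("pics/side0.npy"),"side",(205,200,335,312),(248,305,300,375))
E
python3 meas.py
```

```text
top plate [573.4  43.7 237.8 305.3   1. ]
top slab [579.6   5.   80.7 146.9   1.4]
top brass 77 (np.float64(252.5), np.float64(186.5)) [628.6  51.8 108. ]
top holder [474.5 315.5  69.6  70.3 -78.1]
top dark 40 147 160 241 244
side plate [571.2  43.2 239.6 302.7   1.3]
side slab [588.4  11.4 105.3 159.8   4.2]
side brass 304 (np.float64(211.5), np.float64(234.0)) [714.1 111.6 108. ]
side brass 83 (np.float64(252.0), np.float64(226.0)) [626.   52.6 108. ]
side brass 54 (np.float64(331.0), np.float64(300.0)) [378.6 200.1 108. ]
side holder [469.6 329.9  70.7  97.7  13. ]
side dark 164 269 275 312 342
side dark 8 290 290 345 352
side dark 8 289 289 356 363
side dark 58 256 288 367 373
```

```bash
python3 - <<'E'
from h import *
T=lambda u,v:((u+.5)/4-.5+135,(v+.5)/4-.5+160)
S=lambda u,v:((u+.5)/3.3-.5+205,(v+.5)/3.3-.5+200)
P=lambda l,n,uv,z:print(l,n,(ray(n,uv,z)*1000).round(1))
P("pentop","top",T(48,330),.19);P("pentop","side",S(223,373),.19)
P("penmouth","top",T(100,330),.08);P("penmouth","side",S(228,468),.08)
for c in[(43,296),(135,277),(152,371),(62,388)]:P("hold","top",T(*c),.08)
for c in[(183,412),(281,420),(277,514),(170,507)]:P("hold","side",S(*c),.08)
for c in[(440,145),(637,131),(645,236),(447,248)]:P("slab","top",T(*c),.028)
for c in[(216,56),(299,71),(256,210),(166,190)]:P("slab","side",S(*c),.028)
for c in[(413,173),(609,96)]:P("pins(side,a)","top",T(*c),.026)
P("sidepin","side",S(181,211),.026)
P("screws","top",T(313,64),.012);P("screws","top",T(671,57),.012);P("screws","top",T(679,337),.012);P("screws","top",T(315,345),.012)
for c in[(167,32),(388,83),(303,337),(47,265)]:P("screws","side",S(*c),.012)
E
```

```text
pentop top [474.3 315.  190. ]
pentop side [473.9 314.  190. ]
penmouth top [475.8 313.4  80. ]
penmouth side [470.9 319.   80. ]
hold top [499.6 354.1  80. ]
hold top [512.9 289.7  80. ]
hold top [447.1 276.3  80. ]
hold top [435.4 339.   80. ]
hold side [512.2 292.2  80. ]
hold side [449.1 276.6  80. ]
hold side [431.9 337.4  80. ]
hold side [496.7 354.9  80. ]
slab top [612.6  80.   28. ]
slab top [622.8 -65.8  28. ]
slab top [544.9 -71.3  28. ]
slab top [536.3  74.4  28. ]
slab side [620.3 -64.4  28. ]
slab side [544.4 -70.9  28. ]
slab side [531.7  84.8  28. ]
slab side [607.5  89.5  28. ]
pins(side,a) top [592. 100.  26.]
pins(side,a) top [649.3 -45.2  26. ]
sidepin side [589.  103.8  26. ]
screws top [676.2 177.3  12. ]
screws top [681.1 -92.3  12. ]
screws top [471.  -96.8  12. ]
screws top [465.4 173.1  12. ]
screws side [679.5 -92.6  12. ]
screws side [468.7 -96.7  12. ]
screws side [464.2 173.5  12. ]
screws side [674.6 177.5  12. ]
```

Two views agree to 1–2 mm: stand (572.6, 40.4) mm with yaw 0.0197, pen (474, 314.7), and the bush prediction matches the ring. The slab is about 24 mm short of the rear pins and askew by 0.05 rad. Now I push.

```bash
cat >> h.py <<'E'
from scipy.spatial.transform import Rotation
YAW=.0197; O=np.array([.5726,.0404])
def W(x,y,z):  # stand mm -> world m
    c,s=np.cos(YAW),np.sin(YAW); return np.array([*(O+np.array([c*x-s*y,s*x+c*y])/1000),z])
def down(a):
    x=np.array([np.cos(a),np.sin(a),0]);z=np.array([0,0,-1.]); return Rotation.from_matrix(np.c_[x,np.cross(z,x),z]).as_rotvec()
def st(p):
    d=(np.asarray(p)[:2]-O)*1000;c,s=np.cos(YAW),np.sin(YAW);return np.round([c*d[0]+s*d[1],-s*d[0]+c*d[1],p[2]*1000],1)
def pic(n,f):
    im=ctrl.grab_frame(n);cv2.imwrite(f"pics/{f}.png",im[:,:,::-1]);np.save(f"pics/{f}.npy",im);return im
E
cat > push.py <<'E'
from h import *
ctrl.set_gripper(0)
R=down(YAW)
ctrl.move_pose(W(-70,-34,.25),R)
ctrl.movel(W(-70,-34,.06),velocity=.2); ctrl.movel(W(-70,-34,.018),velocity=.08)
print("down",ctrl.read_t(),ctrl.read_ft_force(),st(ctrl.read_tcp_pos()),ctrl.read_joints().round(2) if hasattr(ctrl.read_joints(),'round') else ctrl.read_joints())
r=ctrl.movel(W(-15,-34,.018),velocity=.03,until_force=17)
print(r,ctrl.read_t(),ctrl.read_ft_force(),st(ctrl.read_tcp_pos()))
E
python3 push.py
python3 - <<'E'
from h import *
im=pic("top","t1"); a=cv2.resize(im[160:260,195:325],None,fx=5,fy=5,interpolation=cv2.INTER_CUBIC); cv2.imwrite("pics/t1c.png",a[:,:,::-1])
E
```

```text
down 5.1167 [0.5923716  0.13529182 0.47028901] [-69.9 -34.   18. ] [ 0.01  0.48  2.04 -0.    0.62  1.56]
True 6.7917 [ 0.44067312  0.18944867 -0.53563508] [-20.  -33.9  17.1]
```

View pics/t1c.png

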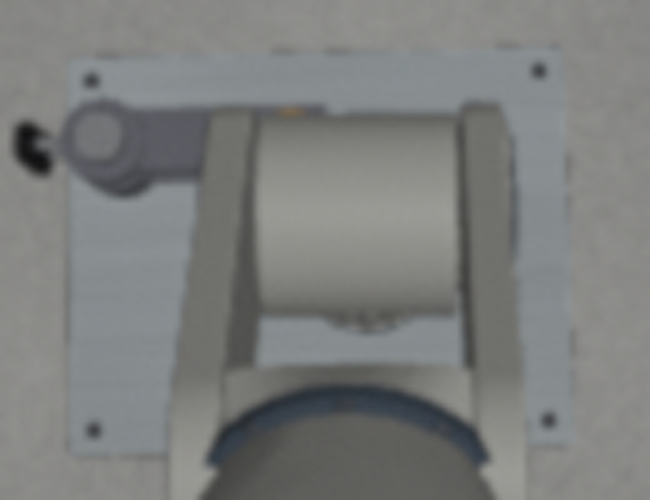

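The arm hides the slab here, but the TCP stopped at x = -20 where -21 was expected for full contact. Next, the side push, then look.

```bash
cat > push2.py <<'E'
from h import *
ctrl.movel(W(-45,-34,.018),velocity=.15); ctrl.movel(W(-45,-34,.10),velocity=.25)
ctrl.move_pose(W(25,-150,.10),down(YAW+np.pi/2))
ctrl.movel(W(25,-150,.018),velocity=.12)
r=ctrl.movel(W(25,-98,.018),velocity=.03,until_force=12)
print(r,ctrl.read_t(),ctrl.read_ft_force(),st(ctrl.read_tcp_pos()))
ctrl.movel(W(25,-140,.018),velocity=.15); ctrl.movel(W(25,-150,.2),velocity=.25)
ctrl.move_pose([.30,-.25,.3],down(YAW+np.pi/2))
print(ctrl.read_t())
for n,b in(("top",(160,260,195,325)),("side",(200,320,205,335))):
    im=pic(n,n+"2"); a=cv2.resize(im[b[0]:b[1],b[2]:b[3]],None,fx=4.5,fy=4.5,interpolation=cv2.INTER_CUBIC); cv2.imwrite(f"pics/{n}2c.png",a[:,:,::-1])
E
python3 push2.py
python3 - <<'E'
import cv2,numpy as np
a=cv2.imread("pics/top2c.png");b=cv2.imread("pics/side2c.png")
print(a.shape,b.shape)
E
```

```text
True 11.3417 [-0.77411098 -3.69122189  2.02574845] [  25.  -106.2   17.9]
13.9
(450, 585, 3) (540, 585, 3)
```

View pics/side2c.png

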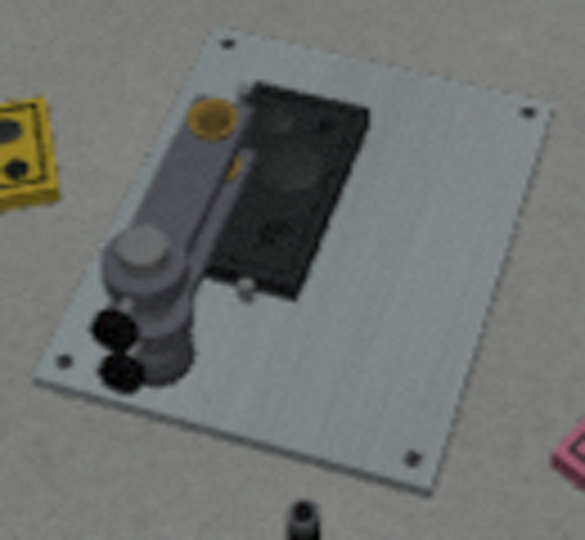

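View pics/top2c.png

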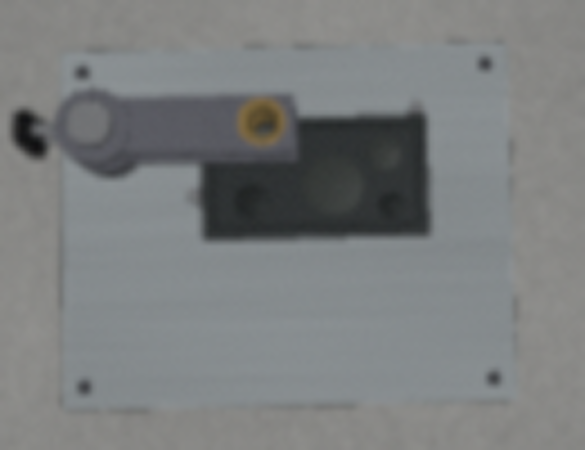

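The slab touches the side pin (side crop (246,290)) and rear pin a (top crop (417,107)). Its near edge runs from (205,238) to (428,236) in the top crop. I'll quantify with subpixel edge fits.

```bash
cat > edge.py <<'E'
from h import *
import sys
def cross(p,desc):  # subpixel half-level crossing along profile
    h=(p.min()+p.max())/2; i=np.where((p[:-1]<h)&(p[1:]>=h))[0][-1]; return i+(h-p[i])/(p[i+1]-p[i])
def edges(f):
    g=cv2.cvtColor(np.load(f),cv2.COLOR_RGB2GRAY).astype(float)
    q=lambda x,y:proj("top",W(x,y,.028))
    near=[];right=[]
    for y in np.arange(-85,50,4):   # profile from inside slab toward robot
        xs=np.arange(2,-26,-.5); uv=np.array([q(x,y) for x in xs],np.float32)
        p=cv2.remap(g.astype(np.float32),uv[:,:1],uv[:,1:],cv2.INTER_LINEAR)[:,0]; near.append((y,2-.5*cross(p,0)))
    for x in np.arange(-2,62,4):
        ys=np.arange(-86,-110,-.5); uv=np.array([q(x,y) for y in ys],np.float32)
        p=cv2.remap(g.astype(np.float32),uv[:,:1],uv[:,1:],cv2.INTER_LINEAR)[:,0]; right.append((x,-86-.5*cross(p,0)))
    for l,a,c in(("near x(want -10) at y-20",np.array(near),-20),("right y(want -95) at x30",np.array(right),30)):
        s,b=np.polyfit(a[:,0],a[:,1],1); r=a[:,1]-s*a[:,0]-b; k=abs(r)<2*r.std()+.1; s,b=np.polyfit(a[k,0],a[k,1],1); print(l,round(s*c+b,2),"slope",round(s,4),"rms",r.std().round(2))
edges(sys.argv[1])
E
python3 edge.py pics/top2.npy
```

```text
near x(want -10) at y-20 -9.35 slope -0.0036 rms 0.24
right y(want -95) at x30 -94.13 slope 0.0156 rms 0.29
```

The slab is in place within about 1 mm and 0.01 rad. Now the pen.

```bash
cat > pen.py <<'E'
from h import *
R=down(YAW+np.pi/2)
ctrl.set_gripper(.06)
P=np.array([.474,.3147])
ctrl.move_pose([*P,.26],R); ctrl.movel([*P,.1453],velocity=.12)
print(ctrl.read_t(),ctrl.read_ft_force())
ctrl.set_gripper(0)
print(ctrl.read_opening(),ctrl.read_grasp_force(),ctrl.read_ft_force())
ctrl.movel([*P,.265],velocity=.1)
b=W(55,10,.265); ctrl.movel(b,velocity=.12); ctrl.wait(.3)
print(ctrl.read_t(),ctrl.read_opening(),ctrl.read_grasp_force(),ctrl.read_tcp_pos())
c=[]
for n in("top","side"):
    im=pic(n,n+"3"); u=proj(n,[b[0],b[1],.16]).astype(int); print(n,proj(n,[b[0],b[1],.1397]),proj(n,[b[0],b[1],.265]))
    c.append(cv2.resize(im[max(u[1]-50,0):u[1]+50,u[0]-35:u[0]+35],(385,550),interpolation=cv2.INTER_CUBIC)); print(u)
cv2.imwrite("pics/p3.png",np.hstack(c)[:,:,::-1])
E
python3 pen.py
```

```text
17.8333 [-0.37164133  0.46566202  0.02780624]
0.012528317010729224 58.3988231420517 [ 0.12042948 -0.52368691  4.79388619]
22.6667 0.012378164456865277 58.49140763282776 [0.62736708 0.05157603 0.26502127]
top [251.91243345 185.20032104] [248.64100749 177.26831002]
[251 184]
side [250.93400097 217.28296126] [247.7366834  180.37391763]
[250 211]
```

View pics/p3.png

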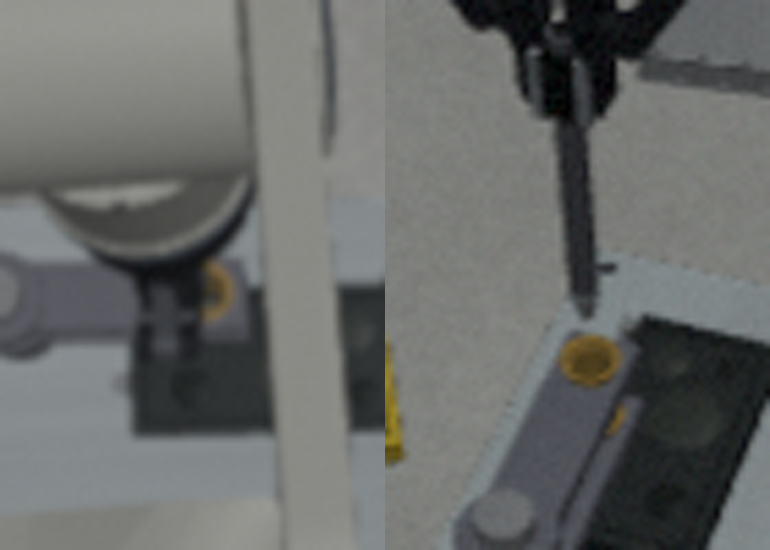

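The pen is held: the side crop shows the nose at (586,316) above the upper bush ring at (590,357); the wrist hides the pen in the top view. I'll compare the nose and ring by rays.

```bash
python3 - <<'E'
from h import *
C=lambda u,v:((u+.5)/5.5-.5+215,(v+.5)/5.5-.5+161)
print(ray("side",C(201,316),.1397)*1000, ray("side",C(205,359),.108)*1000, W(55,10,.1)*1000)
im=np.load("pics/side3.npy").astype(int);D=cv2.GaussianBlur(im.astype(np.uint8),(0,0),.7).astype(int);D=D[:,:,0]-D[:,:,2]
m=(D>18)[215:240,240:262];ys,xs=np.where(m);print(xs.min()+240,xs.max()+240,ys.min()+215,ys.max()+215)
l=cv2.connectedComponentsWithStats(m.astype(np.uint8));print(l[2],l[3]+[240,215])
E
```

```text
[625.90081952  53.79103944 139.7       ] [626.49096606  52.24166472 108.        ] [627.39234061  51.48148953 100.        ]
246 258 222 239
[[  0   0  22  25 453]
 [  6   7  12   9  87]
 [ 16  20   3   5  10]] [[250.09271523 226.98013245]
 [251.87356322 225.97701149]
 [257.         236.8       ]]
```

```bash
cat > ins.py <<'E'
from h import *
b=W(55,10,0)+[.0003,-.0008,0]
ctrl.movel(b+[0,0,.24],velocity=.06); f0=np.array(ctrl.read_ft_force())
for z in(.218,.205,.190):
    r=ctrl.movel(b+[0,0,z],velocity=.025,until_force=6)
    print(z,r,ctrl.read_tcp_pos().round(4),(np.array(ctrl.read_ft_force())-f0).round(2),np.round(ctrl.read_wrist_torque(),2))
    if r: break
ctrl.wait(.15); print(ctrl.read_t())
u=proj("side",[b[0],b[1],.12]).astype(int);im=pic("side","side4")
cv2.imwrite("pics/p4.png",cv2.resize(im[u[1]-50:u[1]+50,u[0]-50:u[0]+50],(550,550),interpolation=cv2.INTER_CUBIC)[:,:,::-1]);print(u)
E
python3 ins.py
```

```text
0.218 False [0.6278 0.0507 0.2181] [0.45 0.78 0.88] [ 0.01 -0.01 -0.02]
0.205 False [0.6277 0.0507 0.2049] [0.38 0.84 0.42] [ 0.02 -0.04 -0.01]
0.19 False [0.6278 0.0507 0.19  ] [ 1.18  0.65 -0.36] [ 0.04 -0.   -0.04]
25.9333
[251 222]
```

View pics/p4.png

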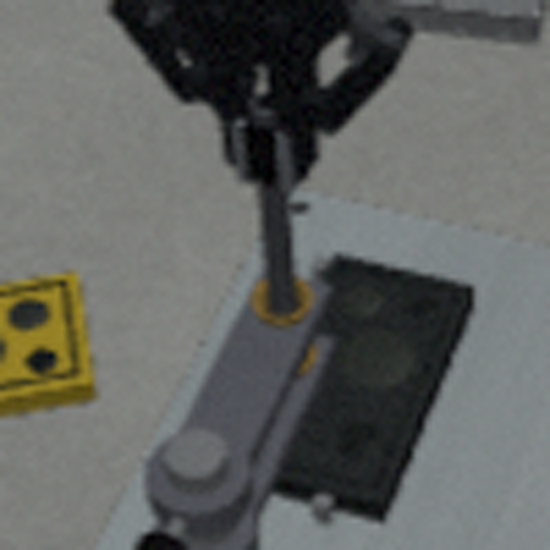

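The pen is in the upper bush (crop (282,300)) with no side load, and the nose is at about 65 mm. I'll continue down.

```bash
cat > ins2.py <<'E'
from h import *
b=np.array(ctrl.read_tcp_pos()); f0=np.array(ctrl.read_ft_force())
for z in(.178,.170,.1615):
    r=ctrl.movel([b[0],b[1],z],velocity=.02,until_force=6)
    print(z,r,ctrl.read_tcp_pos().round(4),(np.array(ctrl.read_ft_force())-f0).round(2),np.round(ctrl.read_wrist_torque(),2))
    if r: break
ctrl.wait(.5); print(ctrl.read_t(),ctrl.read_opening(),ctrl.read_grasp_force())
u=proj("side",[b[0],b[1],.12]).astype(int);im=pic("side","side5")
cv2.imwrite("pics/p5.png",cv2.resize(im[u[1]-50:u[1]+50,u[0]-50:u[0]+50],(600,600),interpolation=cv2.INTER_CUBIC)[:,:,::-1])
E
python3 ins2.py
```

```text
0.178 False [0.6278 0.0507 0.178 ] [-0.15 -0.17  0.24] [ 0.02 -0.04  0.06]
0.17 False [0.6278 0.0507 0.1699] [ 0.87  0.86 -0.31] [ 0.03 -0.02 -0.05]
0.1615 False [0.6278 0.0507 0.1614] [ 0.49  0.83 -0.3 ] [-0.05  0.04  0.02]
28.3583 0.012141144077432789 58.48963379859924
```

View pics/p5.png

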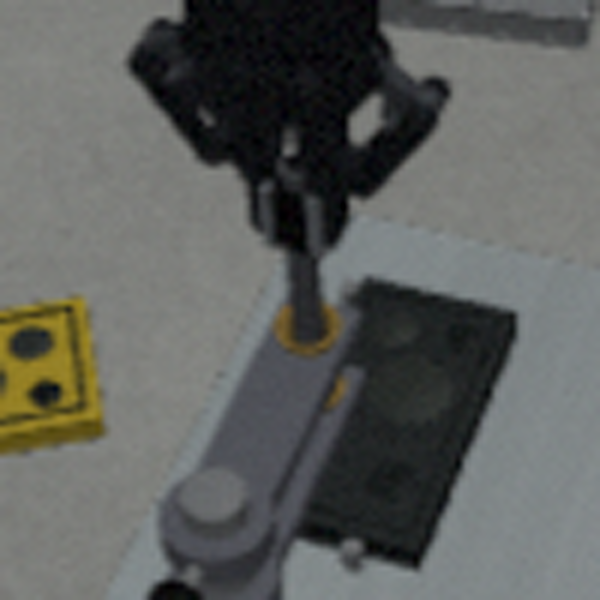

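The pen is through both bushes (upper ring at crop (307,328)), the slab is still against its pins, and there were no contact forces on the way. Handing in.

```bash
python3 -c "
from station import ctrl
print(ctrl.job_done())"
```

```text
the job is handed in; nothing more can be done
None
```

I handed the job in at about 28 s: the slab measured within about 1 mm of its place against the pins, and the pen is held upright through both bushes with its nose about 8 mm above the slab (from arm position, not seen directly); no pass/fail result was returned.

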